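Shut and fasten the filter box cover

TASK

Shut the open cover of the grey dust-filter box. Then fasten it with its orange slotted stud: press the stud down, give it a quarter turn clockwise and let it go, so that it drops into its catch and the cover is locked. Leave the tools and materials round the box where they are.

Things in the scene. Friction and masses are not known exactly. Their poses are not given: they have to be found in the camera images.
- filter_box: grey metal dust-filter box, fixed to the bench: 150 mm deep (its x), 150 mm wide (its y), 75 mm high, closed by a hinged aluminium cover. Origin at the centre of its underside; x points from its front (robot's side) to its rear, where the hinge and a 35 mm long black hose spigot are; y to its left, z up. Low feet stand out 15 mm in front.
- cover_hinge (a point): middle of the cover's hinge line, on the box's top rear edge, 75 mm above the bench; the line runs along the box's y. Fixed to the box, same axes. The cover is a flat plate 156 mm wide, reaching 150 mm forward of this line; when shut its upper face is 7 mm above the line (82 mm above the bench).
- cover (a joint): angle of the cover, rad: 0 shut (lying on the box), positive open; starts between 0.4 and 0.85. A stiff hinge holds it at any angle; a push of about 2 to 6 N down near its front edge closes it.
- cover_front (a point): middle of the cover's front edge, on its upper face; moves with the cover. x axis from there to the hinge, y along the edge, z out of the upper face. The stud stands 45 mm behind this point (105 mm forward of the hinge), in the middle of the cover's width.
- stud_grip (a point): centre of the stud's orange wing: a bar 54 mm long (this point's y), 14 mm thick (x), 32 mm high (z, along the stud) with a 5 mm slot along its top. With the stud up it is 31 mm above the cover's face (wing's underside 15, top 47 mm). Open, the wing lies nearly across the box (box y, red dots); locked, it points front to rear (green dots).
- stud_press (a joint): how far the stud is pushed in, m: 0 up, 0.013 bottom. A spring lifts it: 3 N at the top, 9 N at the bottom. With the cover shut it turns only while pressed 9 mm or more; after the quarter turn, let go, it rises into its catch and stays locked about 5 mm down. Let go half-way through the turn, it stays about 9 mm down.
- stud_turn (a joint): turn of the stud, rad, positive clockwise seen from above: starts between 0 and 0.16; stop at 1.6; the catch takes it anywhere beyond about 1.35. Light friction (0.04 N m). It must not be turned before the cover is shut: its cross pin then cannot enter the box's catch.
- offcut_2: bystander, loose: sawn dark reddish wood offcut, 45 x 90 x 30 mm; leave it where it is. Origin at the centre of its underside.
- sanding_block: bystander, loose: cork sanding block on a reddish base, 65 x 112 x 36 mm; leave it where it is. Origin at the centre of its underside.
- glue_bottle: bystander, loose: white squeeze bottle with orange cap, 199 mm tall, about 65 mm across; leave it where it is. Origin at the centre of its underside.
- screw_jar: bystander, loose: clear jar of screws with a red lid, 91 mm tall, 70 mm across; leave it where it is. Origin at the centre of its underside.
- tape_measure: bystander, loose: yellow tape measure standing on edge, 33 x 81 x 66 mm; leave it where it is. Origin at the centre of its underside.
- screwdriver_flat: bystander, loose: flat screwdriver with a red handle, 220 mm long, 29 mm high, lying; leave it where it is. Origin at the centre of its underside.

How it is judged:
By the outcome, as a careful person would: the job done as asked, in the order asked, and still so for the second after the job is handed in, with the robot touching nothing.
It also fails if it takes over 45 s, if anything falls off the work surface, if the arm or the gripper's body presses on something with over 40 N, if the wrist force passes 120 N, or if a joint passes its speed limit or range.

ROBOT

A 6-joint arm with a two-finger parallel gripper is mounted at the origin on a cart in front of the work surface, level with it; the furniture and walls round the work are solid. World frame = base frame: x ahead of the robot, y to its left, z up, the work surface at z = 0. Lengths are in m, angles in rad, forces in N, time in s.
With the tool pointing down it reaches from about 0.3 to 0.775 m from the base axis. Payload 14.6 kg.
Tool frame: the origin (TCP) lies midway between the tips of the shut fingers; the grasp point (between the pads) lies 19 mm behind it (ctrl.tcp_to_grasp is the distance from the TCP to the grasp point, in m); x points along the fingers, y is the direction in which the jaws open and shut, and the axes are right-handed (so a half turn about x gives the same grasp; the last joint's range is limited). The gripper opens to 94 mm and grips with 3 to 60 N. Pads are 16 mm wide; open, the fingers measure 119 mm over their backs; the gripper's body (75 mm by 177 mm) begins 78 mm behind the grasp point.
Start: joints at [1.046, 0.3, 1.521, -0, 1.321, -0.067], TCP at [0.243, 0.493, 0.184] pointing down, gripper open.
Joint ranges: [-3.03, 3.03], [-0.79, 2.21], [0.23, 2.52], [-1.04, 4.18], [0, 3.07], [-2.55, 2.55]. Speed limits (rad/s): [2.22, 2.22, 2.57, 3.14, 3.14, 3.14].

INTERFACE

Orientations are given as [roll, pitch, yaw] about the fixed x, y, z axes, in that order (R = Rz(yaw) Ry(pitch) Rx(roll)).
In Python, from station import ctrl gives the robot as it stands.
- The arm moves only by the tool jog_arm, never from a script. Its argument "rows" is one flat list of numbers, 7 for each row, row after row: the shift along the world's x, y, z in m, then the turn, a rotation vector about the world's x, y, z in degrees, then the closure, from 0 (fully open) to 1 (shut). A call has 1 to 8 rows; each row shifts and turns the commanded pose from where the row before left it; what a row does not reach is not made up. A row lasts 1/12 s, in which the tool goes at most 41.7 mm and 7.16 degrees, less where a joint would pass 70% of its speed; a pose out of reach is approached as far as the arm can. A call with a gripper value outside its range is refused whole. The fingers move at their own pace and stop on an object; "squeeze" is the grip in N (left out, the last holds). Time passes only in rows, so rows that do not move let the fingers close. It gives the time, the measured TCP pose, the force and the opening at its end, in the units of the state.
- ctrl.get_obs(): the state, without advancing time (a new reading comes with each control period).
- ctrl.camera(name): name is "scene" or "top" or "wrist"; returns (picture, depth): 400x640x3 uint8, red, green, blue; 400x640 float32, m along the optical axis (not along the pixel's ray), 0 where there is no reading.
- ctrl.camera_model(name): a dict with "K" (3x3 intrinsics, pixels), "extrinsics" (4x4, takes a point from camera to world coordinates). Camera axes: x right, y down, z forward; pixel columns grow to the right and rows downward; lengths in m; the calibration is good to about 2 mm. A picture is of the moment at which its call begins: read the wrist's pose just before it. camera_model takes no time and is no camera call; for the wrist camera it gives the pose at the moment of the call.
- ctrl.hand_in(): hands the job in, once; it reports no verdict.
The state is a dict: "time_s": time; "qpos": joint angles; "joint_vel": joint speeds; "tau": joint torques, N m; "ee_pos": TCP position; "eef_rot": TCP orientation; "force": force on the tool from outside, world axes, zero at the start; "moment": the same for the moment, N m; "grip_width": finger opening in m.
Only numpy, scipy, OpenCV 4.12 (cv2) and the standard library are available. Lean on these libraries where they do the work, as an engineer would, in place of code of your own. Each camera call takes 0.05 s, during which the arm holds its last target.

## Working session

There is one attempt and no reset: what is moved stays moved. The work goes in short steps, Python scripts to look and compute and a tool call to move; the robot and the scene stay as the last step left them, time stands still between calls to the robot, and variables do not carry over. Pictures are saved under pics/ and viewed, and the job is handed in when it is done.

Besides the shell and the picture viewer there is one more tool, called as name(argument=value, ...) on one line, values as JSON. jog_arm: Moves the arm, as the interface text tells. Its arguments: {"type":"object","properties":{"rows":{"type":"array"},"squeeze":{"type":"number"}},"required":["rows"]}

```bash
mkdir -p pics; ls
python3 - <<'E'
from station import ctrl
import cv2,numpy as np
o=ctrl.get_obs();print(o)
for n in("scene","top"):
    p,d=ctrl.camera(n);cv2.imwrite(f"pics/{n}0.png",p[:,:,::-1]);np.save(f"pics/{n}0.npy",d)
    m=ctrl.camera_model(n);print(n,m)
E
```

```text
pics
{'time_s': 0.0, 'qpos': array([ 1.04640112e+00,  3.00506427e-01,  1.52156710e+00,  7.64267300e-06,
        1.32071332e+00, -6.66243769e-02]), 'joint_vel': array([-1.08512786e-03, -1.61978297e-03,  2.24166679e-05, -1.31229754e-03,
       -4.93170645e-04, -5.14501054e-04]), 'tau': array([-1.37037121e-03, -5.31809485e+01, -3.52743173e+01,  7.07437587e-02,
        2.44183384e-02, -1.60542487e-05]), 'ee_pos': array([0.24294104, 0.49311685, 0.18347289]), 'eef_rot': array([-1.64361946,  1.5696021 , -2.10139218]), 'force': array([-0.50317552,  0.09216856,  0.65422088]), 'moment': array([ 0.06315333, -0.03804186, -0.00261214]), 'grip_width': 0.09377969064256382}
scene {'K': array([[420.25031517,   0.        , 315.71528448],
       [  0.        , 420.25031517, 199.11305854],
       [  0.        ,   0.        ,   1.        ]]), 'extrinsics': array([[ 0.81253527, -0.39841008,  0.42550657,  0.10957937],
       [-0.58277236, -0.53924167,  0.60794309, -0.71742663],
       [-0.01275978, -0.74194867, -0.67033526,  0.81992363],
       [ 0.        ,  0.        ,  0.        ,  1.        ]])}
top {'K': array([[413.83058227,   0.        , 323.49263676],
       [  0.        , 413.83058227, 202.12803587],
       [  0.        ,   0.        ,   1.        ]]), 'extrinsics': array([[-0.00898314, -0.99266651,  0.12055083,  0.41488329],
       [-0.99995655,  0.00921793,  0.00139019, -0.08143326],
       [-0.00249123, -0.1205331 , -0.99270618,  1.07783722],
       [ 0.        ,  0.        ,  0.        ,  1.        ]])}
```

View pics/scene0.png

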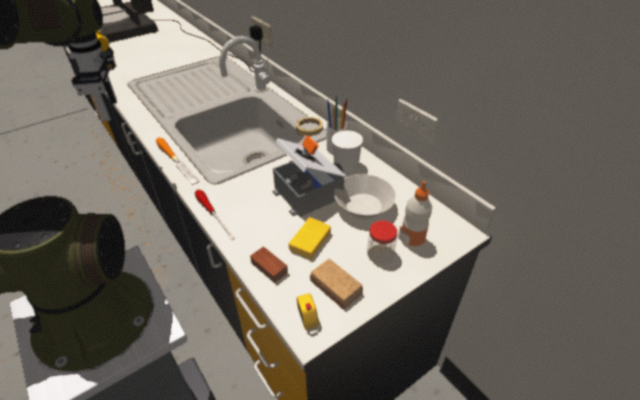

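View pics/top0.png

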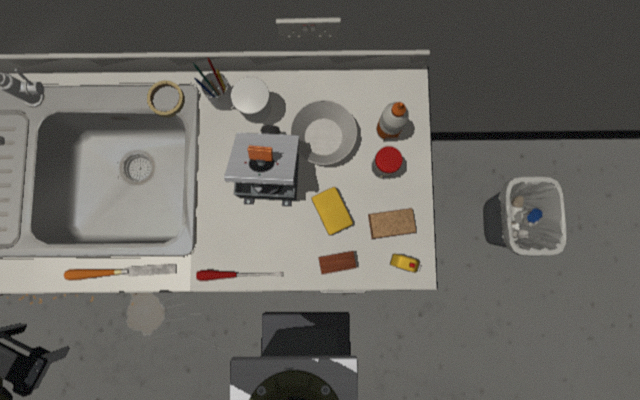

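The top view shows the box at about (262,168) with the orange wing at (260,153). In the scene view the cover stands open at about (308,158). I'll zoom in and convert these to points.

```bash
cat > h.py <<'E'
import numpy as np,cv2
from station import ctrl
def pts(d,m):
    K=m["K"];T=m["extrinsics"];v,u=np.mgrid[:400,:640]
    P=np.stack([(u-K[0,2])/K[0,0]*d,(v-K[1,2])/K[1,1]*d,d],-1)
    W=P@T[:3,:3].T+T[:3,3];W[d<=0]=np.nan;return W
def plane(u,v,m,z):
    K=m["K"];T=m["extrinsics"];r=T[:3,:3]@np.array([(u-K[0,2])/K[0,0],(v-K[1,2])/K[1,1],1]);return T[:3,3]+r*(z-T[2,3])/r[2]
E
python3 - <<'E'
from h import *
for n,b in(("top",(215,115,320,215)),("scene",(250,120,370,220))):
    p=cv2.imread(f"pics/{n}0.png");x0,y0,x1,y1=b
    cv2.imwrite(f"pics/{n}0z.png",cv2.resize(p[y0:y1,x0:x1],None,fx=6,fy=6,interpolation=cv2.INTER_CUBIC)[:600])
    d=np.load(f"pics/{n}0.npy");W=pts(d,ctrl.camera_model(n))
    hsv=cv2.cvtColor(p,cv2.COLOR_BGR2HSV)
    m=cv2.inRange(hsv,(3,140,120),(18,255,255))>0
    mm=np.zeros_like(m);mm[y0:y1,x0:x1]=1;m&=mm
    vs,us=np.nonzero(m);print(n,m.sum(),us.min(),us.max(),vs.min(),vs.max(),"orange mean",np.nanmean(W[m],0).round(4),np.nanmin(W[m],0).round(3),np.nanmax(W[m],0).round(3))
    if n=="top":
        for v in range(125,210,5):print(v,[tuple((W[v,u]*1000).round().astype(int)) if not np.isnan(W[v,u,0]) else None for u in (235,245,280,290)])
E
```

```text
top 275 248 271 146 159 orange mean [0.6378 0.0619 0.1732] [0.625 0.036 0.157] [0.652 0.087 0.186]
125 [(np.int64(757), np.int64(156), np.int64(-1)), (np.int64(757), np.int64(129), np.int64(-2)), (np.int64(756), np.int64(35), np.int64(-2)), (np.int64(755), np.int64(8), np.int64(0))]
130 [(np.int64(744), np.int64(156), np.int64(-2)), (np.int64(742), np.int64(129), np.int64(1)), (np.int64(742), np.int64(35), np.int64(-2)), (np.int64(725), np.int64(4), np.int64(53))]
135 [(np.int64(729), np.int64(155), np.int64(0)), (np.int64(704), np.int64(112), np.int64(86)), (np.int64(705), np.int64(26), np.int64(80)), (np.int64(704), np.int64(1), np.int64(80))]
140 [(np.int64(688), np.int64(134), np.int64(98)), (np.int64(689), np.int64(110), np.int64(93)), (np.int64(689), np.int64(25), np.int64(92)), (np.int64(689), np.int64(1), np.int64(90))]
145 [(np.int64(673), np.int64(132), np.int64(106)), (np.int64(673), np.int64(107), np.int64(107)), (np.int64(673), np.int64(24), np.int64(102)), (np.int64(673), np.int64(-1), np.int64(103))]
150 [(np.int64(658), np.int64(129), np.int64(119)), (np.int64(658), n
[... 1585 characters left out ...]
)), (np.int64(578), np.int64(8), np.int64(2))]
195 [(np.int64(558), np.int64(139), np.int64(65)), (np.int64(556), np.int64(111), np.int64(79)), (np.int64(555), np.int64(26), np.int64(74)), (np.int64(565), np.int64(8), np.int64(1))]
200 [(np.int64(554), np.int64(153), np.int64(-3)), (np.int64(552), np.int64(125), np.int64(8)), (np.int64(552), np.int64(33), np.int64(7)), (np.int64(550), np.int64(7), np.int64(17))]
205 [(np.int64(540), np.int64(152), np.int64(-1)), (np.int64(540), np.int64(126), np.int64(1)), (np.int64(539), np.int64(34), np.int64(-2)), (np.int64(539), np.int64(8), np.int64(0))]
scene 172 303 317 135 153 orange mean [0.6399 0.0656 0.1663] [0.621 0.033 0.003] [0.798 0.306 0.184]
```

```bash
ls pics
```

```text
scene0.npy
scene0.png
scene0z.png
top0.npy
top0.png
top0z.png
```

View pics/top0z.png

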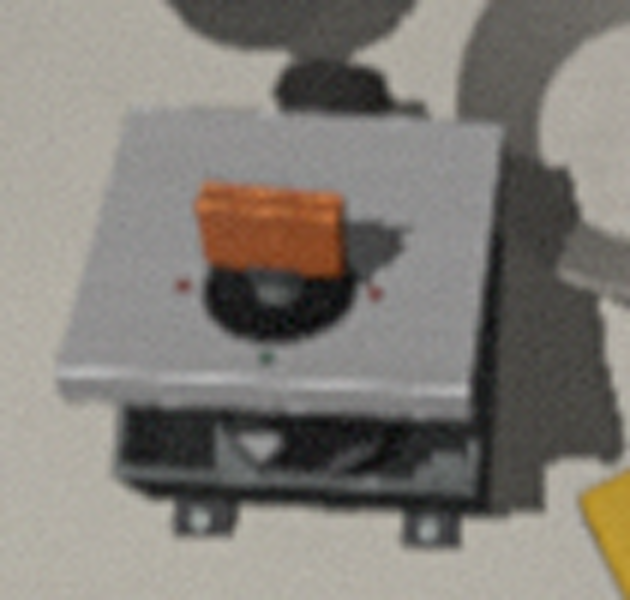

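View pics/scene0z.png

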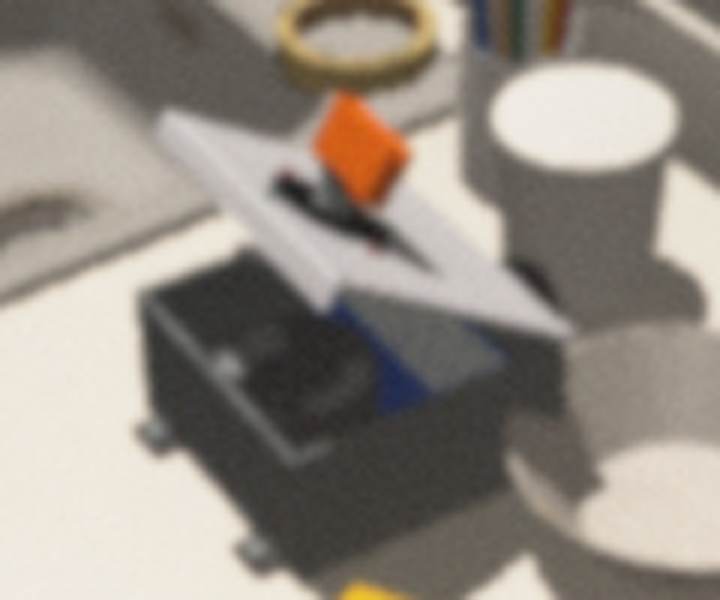

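The zoomed views show the cover open with its front edge low in the top view. The red dots at (182,286) and (375,293) bracket the wing, so the stud is unturned. Next I'll fit the cover plane and its edges.

Run:
```python
from h import *
from scipy.spatial.transform import Rotation as R
p=cv2.imread("pics/top0.png");d=np.load("pics/top0.npy");m=ctrl.camera_model("top");W=pts(d,m)
s=np.zeros(d.shape,bool);s[138:176,234:246]=1;s[138:176,277:292]=1;s[168:176,234:292]=1
Q=W[s];Q=Q[(Q[:,2]>.085)];c=Q.mean(0)
for _ in range(3):
    c=Q.mean(0);n=np.linalg.svd(Q-c)[2][2];n*=np.sign(n[2]);r=(Q-c)@n;Q=Q[abs(r)<3*r.std()]
print("n",n,"res",r.std(),"theta",np.arccos(n[2]),"yawdir",np.arctan2(n[1],n[0]))
# cover pixels on plane: ray-plane
def onplane(u,v):
    K=m["K"];T=m["extrinsics"];ray=T[:3,:3]@np.array([(u-K[0,2])/K[0,0],(v-K[1,2])/K[1,1],1]);o=T[:3,3]
    return o+ray*((c-o)@n)/(ray@n)
# corners from zoom (6x, offset 215,115)
C={}
for k,(a,b) in dict(RL=(126,108),RR=(502,127),FR=(468,392),FL=(60,380),dotL=(182,286),dotR=(375,293),green=(266,358)).items():
    C[k]=onplane(215+a/6-.4,115+b/6-.4);print(k,C[k].round(4))
for a,b in("RL RR","FL FR","FL RL","FR RR"): pass
for e in("RL RR","FL FR","dotL dotR","FL RL","FR RR"):
    a,b=e.split();v=C[b]-C[a];print(e,np.linalg.norm(v).round(4),np.degrees(np.arctan2(v[1],v[0])).round(1))
# box front feet & box front top edge at z=.075
for a,b,z in((118,405,.075),(118,472,.07),(488,497,.07),(200,520,.004),(428,530,.004)):print(plane(215+a/6,115+b/6,m,z).round(4))
o=ctrl.get_obs();M=R.from_euler('xyz',o['eef_rot']).as_matrix();print(M.round(3))
```

```text
n [ 0.56347786 -0.03322783  0.82546266] res 0.0011941385483255197 theta 0.5997749570478283 yawdir -0.05890096739811121
RL [0.7117 0.1363 0.0806]
RR [ 0.702  -0.0191  0.0809]
FR [ 0.576  -0.0117  0.1672]
FL [0.5815 0.1397 0.1695]
dotL [0.6234 0.1007 0.1394]
dotR [0.6201 0.0264 0.1387]
green [0.5909 0.0647 0.1601]Traceback (most recent call last):
  File "<stdin>", line 17, in <module>
ValueError: too many values to unpack (expected 2)
```

Run:
```python
from h import *
from scipy.spatial.transform import Rotation as R
o=ctrl.get_obs();M=R.from_euler('xyz',o['eef_rot']).as_matrix();print(M.round(3));print(o['time_s'],np.degrees(np.arctan2(M[1,1],M[0,1])))
```

```text
[[-0.001  0.442  0.897]
 [-0.001  0.897 -0.442]
 [-1.    -0.001 -0.   ]]
0.1 63.77164381487415
```

jog_arm(rows=[0.012, -0.015, 0.012, 0, 0, -2.5, 1, 0.024, -0.03, 0.006, 0, 0, -5, 1, 0.024, -0.03, 0.004, 0, 0, -5, 1, 0.024, -0.03, 0.004, 0, 0, -5, 1, 0.024, -0.03, 0, 0, 0, -5, 1, 0.024, -0.03, 0, 0, 0, -5, 1, 0.024, -0.03, 0, 0, 0, -5, 1, 0.024, -0.03, 0, 0, 0, -5, 1], squeeze=20)

```text
time_s: 0.77
ee_pos: [0.4238, 0.2666, 0.2099]
eef_rot: [-1.648, 1.571, -2.765]
force: [0.7, 0.6, -0.2]
grip_width: 0.044
```

jog_arm(rows=[0.024, -0.03, 0, 0, 0, -5, 1, 0.024, -0.03, 0, 0, 0, -5, 1, 0.024, -0.03, 0, 0, 0, -5, 1, 0.024, -0.03, 0, 0, 0, -5, 1, 0.024, -0.03, 0, 0, 0, -5, 1, 0.024, -0.03, 0, 0, 0, -5, 1, 0.024, -0.03, 0, 0, 0, -5, 1, 0, 0, 0, 0, 0, 0, 1])

```text
time_s: 1.43
ee_pos: [0.5934, 0.0535, 0.2088]
eef_rot: [-0.696, 1.569, -2.429]
force: [-0.8, -0.0, -1.0]
grip_width: 0.0006
```

jog_arm(rows=[-0.004, 0.006, -0.01, 0, 0, 1, 1, -0.004, 0.006, -0.01, 0, 0, 1, 1, 0, 0, -0.01, 0, 0, 1, 1, 0, 0, -0.008, 0, 0, 0, 1, -0.001, 0, -0.006, 0, 0, 0, 1, -0.001, 0, -0.006, 0, 0, 0, 1, -0.001, 0, -0.006, 0, 0, 0, 1, -0.001, 0, -0.006, 0, 0, 0, 1])

```text
time_s: 2.1
ee_pos: [0.579, 0.0703, 0.1476]
eef_rot: [1.615, 1.571, -0.056]
force: [-0.5, 0.7, -0.0]
grip_width: 0.0002
```

Run:
```python
from h import *
print(ctrl.get_obs())
a=[]
for n,b in(("top",(215,115,320,215)),("scene",(250,120,370,220))):
    p,d=ctrl.camera(n);x0,y0,x1,y1=b
    a.append(cv2.resize(p[y0:y1,x0:x1,::-1],(400,400),interpolation=cv2.INTER_CUBIC))
cv2.imwrite("pics/c1.png",np.hstack(a))
```

```text
{'time_s': 2.1, 'qpos': array([ 5.81256869e-02,  4.04009981e-01,  1.46740211e+00, -3.19807979e-05,
        1.26991339e+00,  1.58177377e-01]), 'joint_vel': array([-0.00076766,  0.03951337,  0.12196719, -0.00026345, -0.15760022,
       -0.00245048]), 'tau': array([ 6.28911378e-02, -5.86681402e+01, -3.51992977e+01,  7.31749088e-02,
        3.39782154e-01, -8.38278011e-04]), 'ee_pos': array([0.5790466 , 0.07034842, 0.1476392 ]), 'eef_rot': array([ 1.61513504,  1.57052741, -0.0557035 ]), 'force': array([-0.5155165 ,  0.7071583 , -0.01162639]), 'moment': array([-0.10772729,  0.09404731, -0.004308  ]), 'grip_width': 0.00017145719278050366}
```

View pics/c1.png

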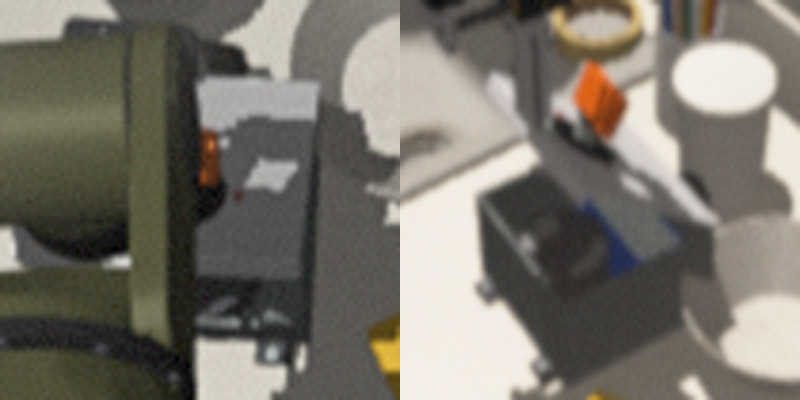

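The scene view shows the cover still open, with the fingers near its front edge at about (535,110). I'll measure where the cover is now.

Run:
```python
from h import *
p,d=ctrl.camera("top");W=pts(d,ctrl.camera_model("top"))
for v in range(136,190,4):print(v,[tuple((W[v,u]*1000).round().astype(int).tolist()) for u in (276,284,290) if d[v,u]>0])
```

```text
136 [(701, 36, 83), (701, 16, 82), (701, 1, 83)]
140 [(688, 35, 93), (688, 15, 95), (688, 0, 93)]
144 [(676, 33, 104), (676, 14, 101), (677, 0, 98)]
148 [(664, 32, 110), (664, 13, 109), (664, -1, 108)]
152 [(653, 32, 114), (653, 13, 115), (652, -2, 117)]
156 [(641, 30, 126), (641, 12, 125), (641, -2, 124)]
160 [(630, 30, 133), (630, 11, 131), (630, -3, 131)]
164 [(618, 28, 142), (619, 10, 138), (618, -4, 139)]
168 [(607, 27, 151), (608, 10, 145), (608, -4, 144)]
172 [(597, 27, 152), (597, 9, 154), (597, -5, 152)]
176 [(586, 26, 161), (586, 8, 160), (586, -5, 160)]
180 [(577, 26, 164), (577, 8, 164), (576, -6, 165)]
184 [(569, 27, 154), (569, 9, 156), (568, -5, 158)]
188 [(583, 44, 10), (583, 23, 9), (583, 8, 4)]
```

Run:
```python
from h import *
p,d=ctrl.camera("wrist");cv2.imwrite("pics/w1.png",p[:,:,::-1])
p,d=ctrl.camera("scene");np.save("pics/s2.npy",d)
cv2.imwrite("pics/s2.png",cv2.resize(p[110:190,260:360,::-1],(800,600),interpolation=cv2.INTER_CUBIC))
W=pts(d,ctrl.camera_model("scene"))
for v in range(122,166,3):print(v,[tuple((W[v,u]*1000).round().astype(int).tolist()) for u in (276,281,286,290,294)])
```

```text
122 [(534, 49, 284), (545, 45, 282), (556, 39, 281), (566, 37, 278), (579, 39, 272)]
125 [(788, 511, -52), (788, 472, -32), (555, 38, 273), (580, 61, 252), (593, 63, 246)]
128 [(785, 507, -62), (791, 479, -50), (568, 61, 248), (581, 64, 242), (590, 60, 240)]
131 [(786, 511, -79), (786, 472, -58), (568, 62, 239), (578, 61, 235), (590, 61, 231)]
134 [(783, 508, -89), (786, 474, -73), (566, 61, 231), (577, 59, 227), (589, 60, 223)]
137 [(785, 514, -107), (785, 473, -86), (566, 61, 222), (578, 61, 217), (588, 59, 214)]
140 [(581, 142, 163), (593, 136, 161), (566, 62, 212), (577, 61, 209), (586, 57, 207)]
143 [(576, 135, 159), (581, 116, 167), (565, 62, 203), (577, 62, 199), (588, 60, 195)]
146 [(775, 502, -139), (578, 113, 160), (567, 66, 191), (577, 63, 189), (588, 61, 185)]
149 [(769, 493, -147), (573, 104, 158), (567, 67, 181), (574, 60, 182), (585, 57, 179)]
152 [(655, 286, 7), (671, 280, 4), (575, 83, 159), (574, 60, 173), (590, 66, 162)]
155 [(647, 273, 6), (660, 262, 7), (676, 258, 3), (576, 65, 159), (578, 47, 169)]
158 [(637, 257, 8), (653, 253, 3), (669, 248, -1), (572, 58, 155), (575, 44, 162)]
161 [(635, 255, -2), (648, 244, -1), (659, 231, 2), (577, 68, 136), (571, 39, 157)]
164 [(625, 238, 1), (638, 229, 1), (601, 133, 76), (614, 132, 70), (585, 62, 126)]
```

View pics/w1.png

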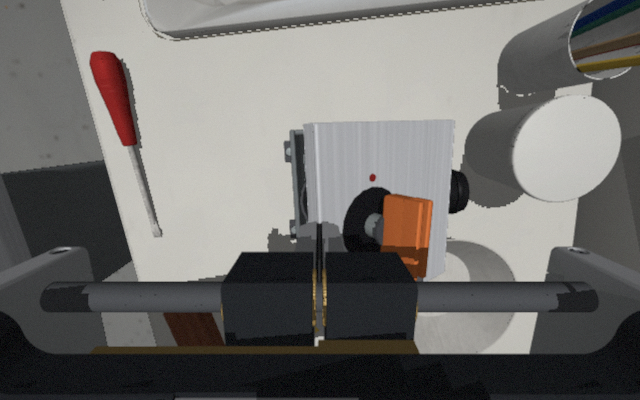

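View pics/s2.png

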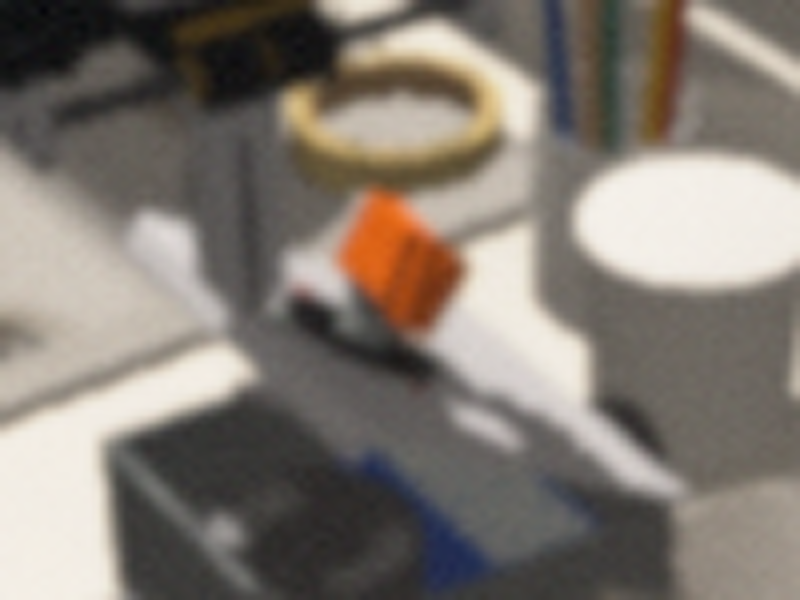

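jog_arm(rows=[0, -0.002, -0.004, 0, 0, 0, 1, 0, -0.002, -0.004, 0, 0, 0, 1, -0.001, 0, -0.004, 0, 0, 0, 1, -0.001, 0, -0.004, 0, 0, 0, 1])

```text
time_s: 2.68
ee_pos: [0.5771, 0.0661, 0.1317]
eef_rot: [1.139, 1.571, -0.532]
force: [-1.0, 0.4, 2.5]
grip_width: 0.0002
```

Run:
```python
from h import *
p,d=ctrl.camera("top");W=pts(d,ctrl.camera_model("top"))
for v in range(148,190,4):print(v,[tuple((W[v,u]*1000).round().astype(int).tolist()) for u in (276,284,290) if d[v,u]>0])
p,d=ctrl.camera("wrist");cv2.imwrite("pics/w2.png",cv2.resize(p[100:360,220:500,::-1],(640,590)))
p,d=ctrl.camera("scene")
cv2.imwrite("pics/s3.png",cv2.resize(p[110:190,260:360,::-1],(800,600),interpolation=cv2.INTER_CUBIC))
```

```text
148 [(666, 33, 103), (666, 14, 102), (666, 0, 102)]
152 [(654, 32, 111), (655, 14, 106), (654, -1, 108)]
156 [(643, 32, 116), (643, 13, 115), (643, -1, 113)]
160 [(632, 31, 120), (632, 12, 120), (631, -2, 124)]
164 [(622, 30, 126), (622, 12, 123), (622, -2, 124)]
168 [(610, 29, 137), (611, 11, 130), (611, -3, 132)]
172 [(600, 29, 140), (600, 10, 138), (600, -3, 138)]
176 [(590, 28, 143), (589, 10, 144), (590, -4, 139)]
180 [(580, 28, 149), (579, 9, 150), (579, -4, 147)]
184 [(570, 27, 153), (570, 9, 152), (570, -5, 151)]
188 [(562, 28, 143), (562, 10, 144), (562, -4, 143)]
```

View pics/s3.png

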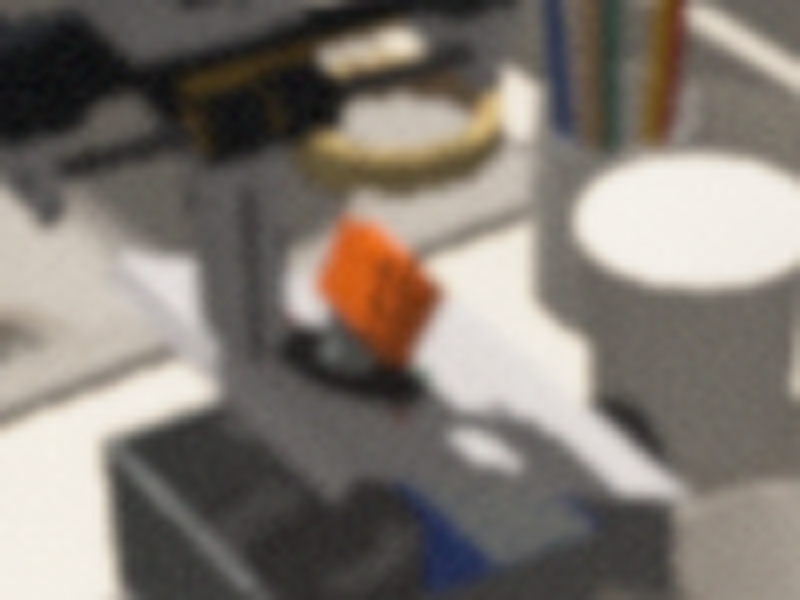

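View pics/w2.png

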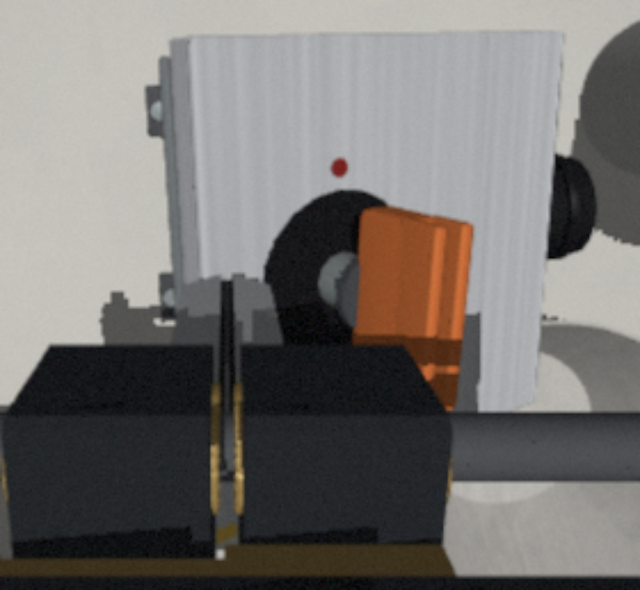

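The cover is closing under the tip, at about 2.5 N. I'll continue along the arc.

jog_arm(rows=[-0.002, 0, -0.006, 0, 0, 0, 1, -0.002, 0, -0.006, 0, 0, 0, 1, -0.002, 0, -0.006, 0, 0, 0, 1, -0.002, 0, -0.006, 0, 0, 0, 1, -0.001, 0, -0.006, 0, 0, 0, 1, -0.001, 0, -0.006, 0, 0, 0, 1])

```text
time_s: 3.33
ee_pos: [0.5668, 0.0664, 0.0953]
eef_rot: [-1.292, 1.57, -2.963]
force: [-0.4, 0.4, 1.8]
grip_width: 0.0006
```

jog_arm(rows=[0, 0, -0.004, 0, 0, 0, 1, 0, 0, -0.004, 0, 0, 0, 1, 0, 0, -0.003, 0, 0, 0, 1, 0, 0, -0.002, 0, 0, 0, 1])

```text
time_s: 3.67
ee_pos: [0.5671, 0.0663, 0.0826]
eef_rot: [-1.392, 1.571, -3.063]
force: [-0.9, 0.3, 0.7]
grip_width: 0.0006
```

Run:
```python
from h import *
p,d=ctrl.camera("top");W=pts(d,ctrl.camera_model("top"))
for v in range(140,200,5):print(v,[tuple((W[v,u]*1000).round().astype(int).tolist()) for u in (276,284,290) if d[v,u]>0])
```

```text
140 [(691, 36, 85), (691, 16, 82), (691, 1, 84)]
145 [(679, 36, 83), (678, 16, 84), (678, 1, 84)]
150 [(665, 35, 89), (664, 15, 89), (665, 1, 86)]
155 [(651, 35, 92), (651, 15, 90), (652, 1, 88)]
160 [(640, 35, 88), (639, 15, 91), (638, 0, 92)]
165 [(626, 34, 96), (626, 15, 91), (626, 0, 93)]
170 [(613, 34, 96), (613, 14, 97), (613, 0, 96)]
175 [(601, 34, 96), (600, 14, 99), (601, 0, 95)]
180 [(588, 33, 100), (588, 14, 101), (588, 0, 101)]
185 [(576, 33, 103), (575, 14, 102), (575, -1, 104)]
190 [(564, 33, 99), (563, 14, 104), (563, -1, 104)]
195 [(551, 33, 103), (551, 13, 106), (551, -1, 107)]
```

Run:
```python
from h import *
p,d=ctrl.camera("wrist");cv2.imwrite("pics/w3.png",cv2.resize(p[100:360,220:500,::-1],(640,590)));np.save("pics/w3.npy",d)
m=ctrl.camera_model("wrist");print(m);W=pts(d,m)
p2,d=ctrl.camera("scene");Ws=pts(d,ctrl.camera_model("scene"))
cv2.imwrite("pics/s4.png",cv2.resize(p2[110:190,260:360,::-1],(800,600),interpolation=cv2.INTER_CUBIC))
# lowest finger points in scene around y .05-.08, x .55-.60
s=(Ws[...,0]>.54)&(Ws[...,0]<.61)&(Ws[...,1]>.035)&(Ws[...,1]<.1)
for v in range(120,180,3):
    us=np.nonzero(s[v])[0]
    if len(us):print(v,[(int(u),*(Ws[v,u]*1000).round().astype(int).tolist()) for u in us[::3]])
```

```text
{'K': array([[279.38514427,   0.        , 318.87363994],
       [  0.        , 279.38514427, 198.96366063],
       [  0.        ,   0.        ,   1.        ]]), 'extrinsics': array([[ 9.94980236e-01, -9.73111193e-02, -2.33425717e-02,
         5.72228498e-01],
       [-1.00071225e-01, -9.66872354e-01, -2.34826745e-01,
         1.33704997e-01],
       [ 2.81966145e-04,  2.35983890e-01, -9.71756926e-01,
         2.82756125e-01],
       [ 0.00000000e+00,  0.00000000e+00,  0.00000000e+00,
         1.00000000e+00]])}
120 [(281, 541, 37, 293), (284, 550, 38, 289)]
123 [(282, 554, 55, 270), (285, 558, 49, 272), (289, 569, 47, 269), (292, 575, 43, 269), (295, 608, 82, 237)]
126 [(279, 542, 50, 269), (282, 548, 47, 268), (285, 556, 46, 266), (288, 564, 46, 263), (291, 573, 45, 260), (294, 580, 44, 258)]
129 [(279, 541, 50, 261), (282, 551, 54, 255), (285, 556, 48, 256), (288, 563, 44, 255), (291, 572, 44, 252), (294, 580, 44, 249), (297, 590, 45, 245), (300, 596, 42, 244), (303, 604, 39, 243)]
132 [(281, 544, 46, 254), (284, 552, 45, 251), (287, 560, 44, 248), (290, 567, 42, 247), (293, 574, 4
[... 1498 characters left out ...]
287, 559, 57, 128), (290, 567, 54, 126), (293, 577, 56, 120), (296, 591, 63, 109), (299, 597, 57, 110), (302, 596, 39, 122), (305, 604, 37, 120)]
171 [(278, 552, 95, 97), (281, 555, 83, 104), (284, 555, 66, 114), (287, 560, 59, 116), (290, 570, 60, 111), (293, 583, 65, 101), (296, 587, 57, 105), (299, 596, 55, 102), (302, 604, 52, 100)]
174 [(279, 551, 89, 91), (282, 552, 74, 100), (285, 554, 61, 107), (288, 563, 60, 104), (291, 570, 56, 103), (294, 576, 50, 104), (297, 583, 46, 104), (300, 591, 44, 101), (303, 597, 38, 101), (306, 607, 38, 97)]
177 [(279, 555, 97, 73), (282, 550, 72, 92), (285, 550, 55, 102), (288, 555, 47, 106), (291, 564, 46, 102), (294, 572, 44, 99), (297, 577, 37, 101)]
```

View pics/s4.png

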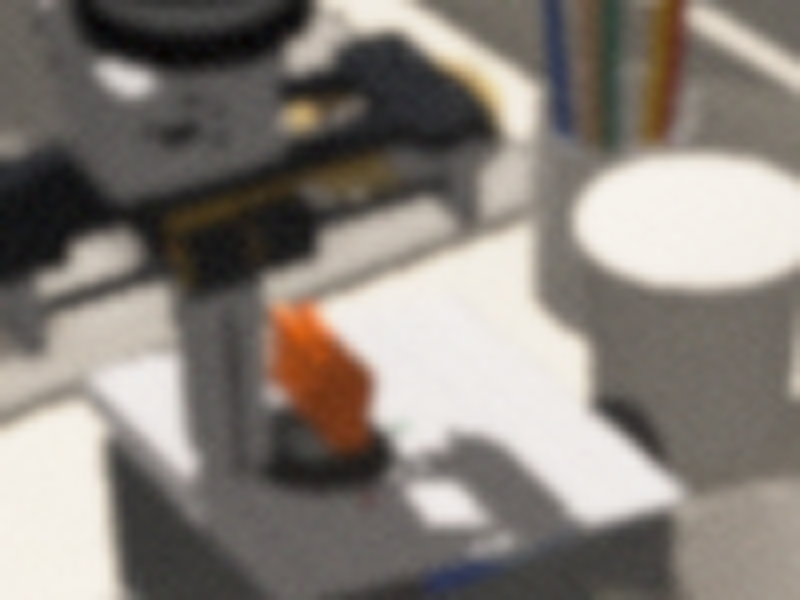

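View pics/w3.png

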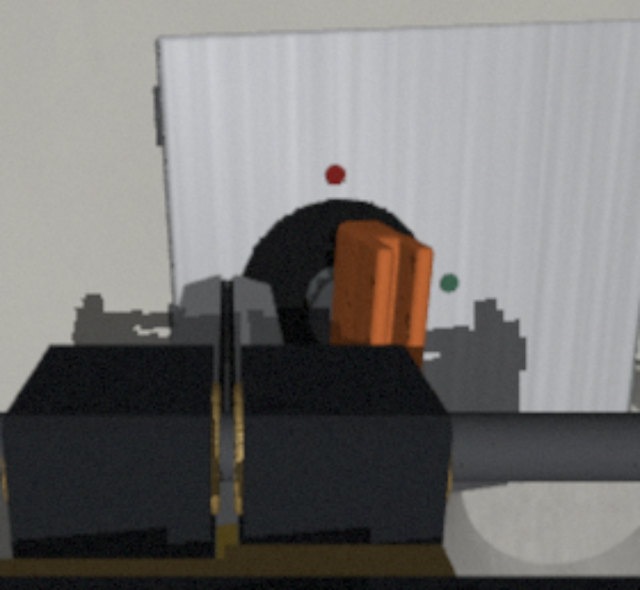

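jog_arm(rows=[0, 0, -0.004, 0, 0, 0, 1, 0, 0, -0.004, 0, 0, 0, 1, 0, 0, -0.004, 0, 0, 0, 1, 0, 0, -0.003, 0, 0, 0, 1])

```text
time_s: 4.15
ee_pos: [0.5669, 0.0664, 0.0674]
eef_rot: [-1.477, 1.57, 3.136]
force: [-1.6, 0.3, 1.7]
grip_width: 0.0003
```

Run:
```python
from h import *
print(ctrl.tcp_to_grasp, ctrl.get_obs()['force'])
p,d=ctrl.camera("top");W=pts(d,ctrl.camera_model("top"))
for v in range(140,200,9):print(v,[tuple((W[v,u]*1000).round().astype(int).tolist()) for u in (276,284,290) if d[v,u]>0])
m=ctrl.camera_model("wrist");o=ctrl.get_obs();T=np.linalg.inv(m["extrinsics"])
for dz in(0,.02):
    q=T@np.r_[o['ee_pos']+[0,0,dz],1];print("proj",dz,(m["K"]@q[:3]/q[2])[:2], "depth",q[2])
```

```text
0.0188 [-1.63413657  0.31405557  1.67807635]
140 [(691, 36, 83), (692, 16, 79), (691, 1, 83)]
149 [(668, 35, 84), (668, 16, 85), (668, 1, 83)]
158 [(645, 35, 87), (645, 16, 85), (645, 1, 84)]
167 [(623, 35, 85), (623, 16, 84), (622, 1, 86)]
176 [(600, 35, 90), (600, 15, 86), (600, 1, 88)]
185 [(578, 35, 87), (578, 16, 85), (578, 1, 88)]
194 [(556, 34, 89), (555, 15, 91), (555, 0, 93)]
proj 0 [320.86176549 223.42737013] depth 0.2103730588870905
proj 0.02 [321.05205015 232.82590709] depth 0.1909383455938063
```

Run:
```python
from h import *
m=ctrl.camera_model("wrist");p,d=ctrl.camera("wrist");W=pts(d,m)
for u,v in((319,219),(312,222),(330,222),(305,230),(335,230),(300,180),(350,150),(420,150),(250,110),(200,150),(480,150)):
    print(u,v,d[v,u].round(4),W[v,u].round(4))
cv2.imwrite("pics/w4.png",p[:,:,::-1])
```

```text
319 219 0.189 [0.5663 0.0762 0.0865]
312 222 0.1847 [0.5616 0.0761 0.0911]
330 222 0.1878 [0.5735 0.0739 0.0882]
305 230 0.1681 [0.5579 0.077  0.1081]
335 230 0.1694 [0.5759 0.0748 0.1068]
300 180 0.1817 [0.5567 0.1042 0.0876]
350 150 0.1779 [0.5905 0.1201 0.0867]
420 150 0.1816 [0.6362 0.1153 0.083 ]
250 110 0.2562 [ 0.511   0.1587 -0.0012]
200 150 0.2645 [ 0.4582  0.1277 -0.0009]
480 150 0.1815 [0.6749 0.1114 0.0831]
```

View pics/w4.png

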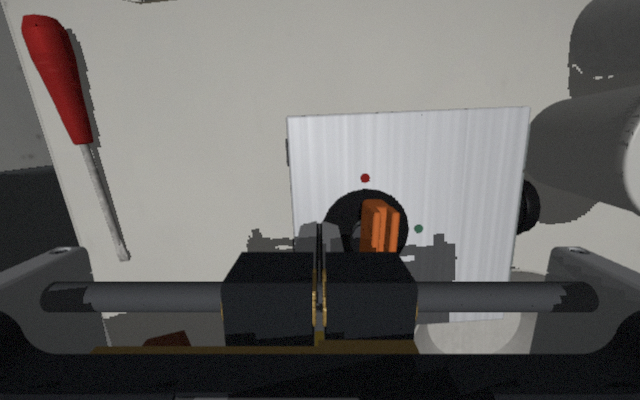

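The tips actually sit about 20 mm above the reported TCP, going by both cameras. The cover is nearly shut, with the front edge at about 88 mm. I'll press on.

jog_arm(rows=[0, 0, -0.003, 0, 0, 0, 1, 0, 0, -0.002, 0, 0, 0, 1, 0, 0, -0.002, 0, 0, 0, 1, 0, 0, 0, 0, 0, 0, 1])

```text
time_s: 4.58
ee_pos: [0.5671, 0.0664, 0.061]
eef_rot: [1.916, 1.571, 0.245]
force: [-0.3, -0.3, 0.6]
grip_width: 0.0007
```

jog_arm(rows=[0, 0, -0.002, 0, 0, 0, 1, 0, 0, -0.001, 0, 0, 0, 1, 0, 0, 0, 0, 0, 0, 1])

```text
time_s: 4.83
ee_pos: [0.5673, 0.0664, 0.0605]
eef_rot: [1.658, 1.57, -0.013]
force: [-13.3, -0.5, 27.7]
grip_width: 0.0006
```

Run:
```python
from h import *
p,d=ctrl.camera("top");W=pts(d,ctrl.camera_model("top"))
for v in range(140,200,9):print(v,[int(np.nanmedian(W[v-2:v+3,u-2:u+3,2])*1e4) for u in (276,284,290)],W[v,280,0].round(3))
```

```text
140 [817, 819, 821] 0.691
149 [832, 820, 812] 0.667
158 [844, 812, 819] 0.645
167 [3376, 815, 818] 0.624
176 [3388, 811, 815] 0.601
185 [819, 818, 820] 0.579
194 [825, 815, 813] 0.557
```

The cover is flat at 82 mm, so it's shut. The contact calibrates the tip at ee z + 21.5 mm. I'll back off upward.

jog_arm(rows=[0, 0, 0.004, 0, 0, 0, 1, 0, 0, 0.01, 0, 0, 0, 1, -0.01, 0, 0.02, 0, 0, 0, 0.7, -0.02, 0, 0.025, 0, 0, 0, 0.3, -0.04, 0, 0.025, 0, 0, 0, 0, -0.02, 0, 0.015, 0, 0, 0, 0, 0, 0, 0, 0, 0, 0, 0, 0, 0, 0, 0, 0, 0, 0])

```text
time_s: 5.55
ee_pos: [0.482, 0.0664, 0.1554]
eef_rot: [1.736, 1.568, 0.065]
force: [0.2, -0.2, 0.1]
grip_width: 0.0367
```

Run:
```python
from h import *
print({k:ctrl.get_obs()[k] for k in("force","ee_pos","qpos","grip_width")})
for n in("top","wrist"):
    m=ctrl.camera_model(n);p,d=ctrl.camera(n);W=pts(d,m);p=p[:,:,::-1].copy();cv2.imwrite(f"pics/{n}5.png",p)
    hsv=cv2.cvtColor(p,cv2.COLOR_BGR2HSV)
    k=(cv2.inRange(hsv,(3,140,90),(18,255,255))>0)&(abs(W[...,0]-.6)<.06)&(abs(W[...,1]-.065)<.06)&(W[...,2]>.09)
    Q=W[k];t=k&(W[...,2]>np.nanpercentile(Q[:,2],95)-.012);T=W[t]
    print(n,k.sum(),"zmax",np.percentile(Q[:,2],[50,95]),"top c",T.mean(0))
    xy=np.stack(np.nonzero(t)[::-1],1).astype(np.float32)
    r=cv2.minAreaRect(xy)
    bp=cv2.boxPoints(r);P=np.array([plane(u,v,m,.129) for u,v in bp]);print(P.round(4).tolist(),"center",P.mean(0).round(4))
    e=[P[1]-P[0],P[2]-P[1]];e=max(e,key=np.linalg.norm);print("angle",np.degrees(np.arctan2(e[1],e[0])),"len",np.linalg.norm(e))
    for name,lo,hi in(("red",(0,120,50),(8,255,255)),("red2",(172,100,50),(180,255,255)),("green",(40,50,30),(95,255,255))):
        s=(cv2.inRange(hsv,lo,hi)>0)&(abs(W[...,2]-.082)<.008)&(abs(W[...,0]-.6)<.08)&(abs(W[...,1]-.065)<.08)
        nl,_,st,ce=cv2.connectedComponentsWithStats(s.astype(np.uint8))
        for i in range(1,nl):
            if st[i,4]>1:print(n,name,ce[i].round(1),st[i,4],plane(*ce[i],m,.082).round(4))
```

```text
{'force': array([ 0.20978327, -0.21228805,  0.1110985 ]), 'ee_pos': array([0.4820123 , 0.0664232 , 0.15536863]), 'qpos': array([6.16437327e-02, 1.83933885e-01, 1.73434094e+00, 1.02773154e-05,
       1.22066081e+00, 1.61519754e-01]), 'grip_width': 0.036749914101459266}
top 34 zmax [0.12619934 0.1313761 ] top c [0.59498548 0.04233516 0.13343574]
[[0.6021, 0.0509, 0.129], [0.6019, 0.037, 0.129], [0.5878, 0.0369, 0.129], [0.5879, 0.0508, 0.129]] center [0.5949 0.0439 0.129 ]
angle -179.67188037298067 len 0.014190676534615976
wrist 1423 zmax [0.12535422 0.12903411] top c [0.59514224 0.0668225  0.12550144]
[[0.579, 0.0422, 0.129], [0.5869, 0.0953, 0.129], [0.6051, 0.0907, 0.129], [0.5982, 0.0371, 0.129]] center [0.5923 0.0663 0.129 ]
angle 81.59727394149161 len 0.05370685488387474
wrist red [436.1 153.7] 20 [0.5981 0.1013 0.082 ]
wrist red [432.2 226.1] 16 [0.594  0.0276 0.082 ]
wrist green [471.2 189.4] 21 [0.6329 0.0624 0.082 ]
wrist green [397.1 192.6] 19 [0.5593 0.0666 0.082 ]
```

View pics/wrist5.png

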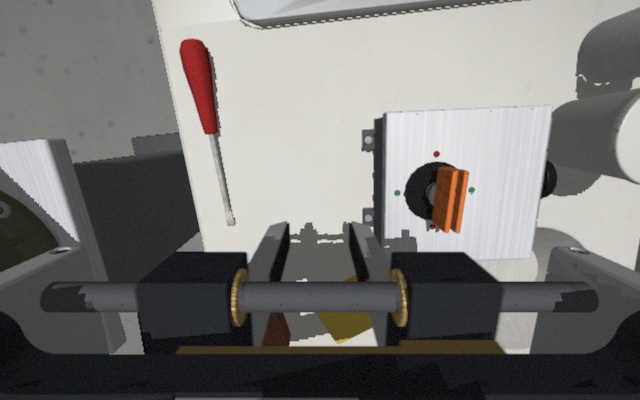

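The wrist view shows the cover shut. Red dots are at (436,154) and (432,226), green dots at (397,193) and (471,189), and the wing is near (452,197), pointing about 5° clockwise. From the dots, the stud axis is at (0.596, 0.0645). I'll move above it.

jog_arm(rows=[0.02, 0, 0, 0, 0, -1, 0, 0.025, -0.001, 0, 0, 0, -1, 0, 0.025, -0.001, 0, 0, 0, -0.5, 0, 0.025, 0, 0, 0, 0, 0, 0, 0.019, 0, 0, 0, 0, 0, 0, 0, 0, -0.015, 0, 0, 0, 0, 0, 0, -0.015, 0, 0, 0, 0, 0, 0, -0.007, 0, 0, 0, 0])

```text
time_s: 6.32
ee_pos: [0.5953, 0.0642, 0.1135]
eef_rot: [-1.377, 1.566, -3.091]
force: [0.0, -0.2, 0.1]
grip_width: 0.0941
```

Run:
```python
from h import *
from scipy.spatial.transform import Rotation as R
o=ctrl.get_obs();M=R.from_euler('xyz',o['eef_rot']).as_matrix();print(o['ee_pos'],o['force'],o['grip_width'],"jaw",np.degrees(np.arctan2(M[1,1],M[0,1])),M[:,0])
m=ctrl.camera_model("wrist");p,d=ctrl.camera("wrist");W=pts(d,m);cv2.imwrite("pics/w6.png",p[:,:,::-1])
for v in range(180,240,6):print(v,[(u,*(W[v,u]*1000).round().astype(int).tolist()) for u in (235,245,255,265,275,375,385,395,405)])
```

```text
[0.59532255 0.06416851 0.11346937] [ 0.0229532  -0.19812686  0.12103487] 0.09407486103357442 jaw -8.241726726075886 [-4.56438984e-03 -2.29692701e-04 -9.99989557e-01]
180 [(235, 501, 91, 0), (245, 512, 90, 0), (255, 524, 88, 0), (265, 553, 98, 81), (275, 561, 97, 81), (375, 644, 85, 81), (385, 653, 84, 81), (395, 661, 82, 81), (405, 669, 81, 81)]
186 [(235, 499, 84, -1), (245, 510, 83, -1), (255, 522, 81, -1), (265, 552, 93, 80), (275, 560, 92, 81), (375, 644, 80, 81), (385, 652, 79, 82), (395, 660, 77, 82), (405, 669, 76, 82)]
192 [(235, 498, 78, -1), (245, 509, 76, -1), (255, 521, 74, 0), (265, 551, 88, 80), (275, 559, 87, 81), (375, 643, 74, 81), (385, 652, 74, 82), (395, 660, 72, 81), (405, 669, 71, 82)]
198 [(235, 496, 71, -1), (245, 508, 69, -1), (255, 519, 67, -1), (265, 550, 83, 81), (275, 558, 81, 81), (375, 643, 69, 80), (385, 651, 68, 80), (395, 660, 67, 81), (405, 668, 66, 81)]
204 [(235, 495, 64, 0), (245, 506, 62, -1), (255, 518, 60, -1), (265, 549, 78, 82), (275, 557, 76, 81), (375, 642, 64, 81), (385, 651, 63, 81), (395, 659, 62, 81), (405, 668, 60, 81)]
210 [(235, 493
[... 212 characters left out ...]
(255, 515, 46, -1), (265, 526, 44, -1), (275, 555, 66, 81), (375, 641, 53, 81), (385, 650, 52, 82), (395, 658, 51, 81), (405, 667, 49, 81)]
222 [(235, 490, 42, 0), (245, 547, 80, 138), (255, 513, 39, 0), (265, 525, 37, -2), (275, 554, 60, 82), (375, 641, 48, 82), (385, 649, 47, 81), (395, 645, 67, 139), (405, 667, 44, 81)]
228 [(235, 543, 81, 149), (245, 549, 79, 146), (255, 512, 31, 0), (265, 524, 30, 0), (275, 553, 55, 80), (375, 640, 42, 81), (385, 649, 41, 80), (395, 643, 65, 146), (405, 648, 66, 149)]
234 [(235, 547, 81, 161), (245, 548, 75, 147), (255, 510, 24, -1), (265, 522, 22, -3), (275, 552, 49, 81), (375, 640, 37, 82), (385, 649, 35, 81), (395, 641, 64, 154), (405, 645, 66, 159)]
```

View pics/w6.png

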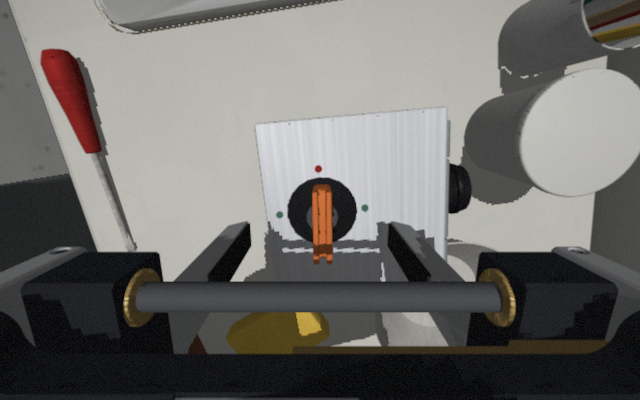

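The tips measure about 24 mm above ee z with the fingers open. The wing at (322,223) is centred between the fingers. I'll go down and grip.

jog_arm(rows=[0, 0, -0.012, 0, 0, 0, 0, 0, 0, -0.012, 0, 0, 0, 0, 0, 0, -0.009, 0, 0, 0, 0, 0, 0, 0, 0, 0, 0, 0, 0, 0, 0, 0, 0, 0, 0.7, 0, 0, 0, 0, 0, 0, 1, 0, 0, 0, 0, 0, 0, 1, 0, 0, 0, 0, 0, 0, 1], squeeze=35)

```text
time_s: 7.03
ee_pos: [0.596, 0.0644, 0.0847]
eef_rot: [1.743, 1.57, 0.029]
force: [-0.4, 0.2, 0.0]
grip_width: 0.0707
```

jog_arm(rows=[0, 0, 0, 0, 0, 0, 1, 0, 0, 0, 0, 0, 0, 1, 0, 0, 0, 0, 0, 0, 1])

```text
time_s: 7.28
ee_pos: [0.5958, 0.0644, 0.0843]
eef_rot: [1.726, 1.571, 0.011]
force: [0.2, -0.6, 1.2]
grip_width: 0.0507
```

jog_arm(rows=[0, 0, -0.004, 0, 0, 0, 1, 0, 0, 0, 0, 0, 0, 1, 0, 0, 0, 0, 0, 0, 1, 0, 0, 0, 0, 0, 0, 1, 0, 0, 0, 0, 0, 0, 1, 0, 0, 0, 0, 0, 0, 1])

```text
time_s: 7.78
ee_pos: [0.5974, 0.064, 0.0804]
eef_rot: [1.614, 1.566, -0.101]
force: [9.4, -1.3, -6.5]
grip_width: 0.0137
```

Run:
```python
from h import *
p,d=ctrl.camera("wrist");cv2.imwrite("pics/w7.png",p[:,:,::-1]);print(ctrl.get_obs())
```

```text
{'time_s': 7.8333, 'qpos': array([ 4.61146059e-02,  5.07858907e-01,  1.48190241e+00, -5.37436936e-04,
        1.14771052e+00,  1.90111501e-01]), 'joint_vel': array([-0.0002468 , -0.00202411, -0.00328004, -0.0013724 ,  0.00232672,
       -0.00137408]), 'tau': array([ 1.62106622e+00, -6.37778950e+01, -2.90245646e+01,  5.34045976e-01,
        2.98474945e+00,  3.19474982e-02]), 'ee_pos': array([0.5973342 , 0.06406106, 0.0804159 ]), 'eef_rot': array([ 1.64232498,  1.56664642, -0.07224859]), 'force': array([12.40659342, -2.52328243, -5.11486589]), 'moment': array([-0.37548366, -2.19195488,  0.05871967]), 'grip_width': 0.013700636740397142}
```

View pics/w7.png

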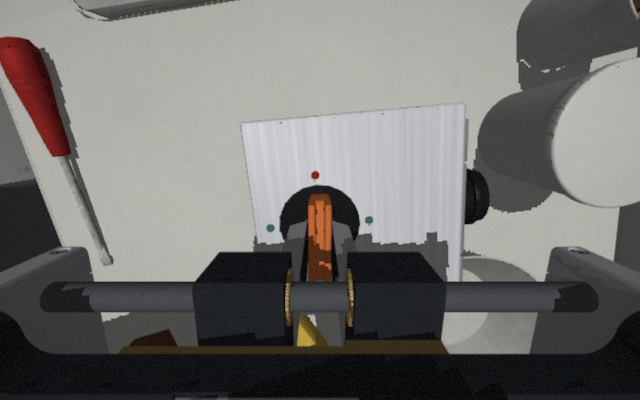

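The wing is gripped, with the opening at 13.7 mm. I'll press down, correcting x slightly.

jog_arm(rows=[0.001, 0, -0.003, 0, 0, 0, 1, 0.001, 0, -0.003, 0, 0, 0, 1, 0, 0, -0.003, 0, 0, 0, 1, 0, 0, -0.002, 0, 0, 0, 1, 0, 0, 0, 0, 0, 0, 1])

```text
time_s: 8.25
ee_pos: [0.5976, 0.0641, 0.0689]
eef_rot: [-0.524, 1.57, -2.239]
force: [-2.8, -3.8, 6.7]
grip_width: 0.0138
```

jog_arm(rows=[0, 0, -0.001, 0, 0, 0, 1, 0, 0, 0, 0, 0, 0, 1])

```text
time_s: 8.42
ee_pos: [0.5976, 0.0641, 0.0682]
eef_rot: [-0.363, 1.57, -2.077]
force: [-3.9, -3.3, 7.0]
grip_width: 0.0136
```

Run:
```python
from h import *
m=ctrl.camera_model("wrist");p,d=ctrl.camera("wrist");W=pts(d,m);p=p[:,:,::-1].copy();cv2.imwrite("pics/w8.png",p);o=ctrl.get_obs();print(o['ee_pos'],o['force'],o['moment'])
hsv=cv2.cvtColor(p,cv2.COLOR_BGR2HSV)
k=(cv2.inRange(hsv,(3,140,90),(18,255,255))>0)&(abs(W[...,0]-.6)<.04)&(abs(W[...,1]-.07)<.04)&(W[...,2]>.085)
print(k.sum(),np.percentile(W[k][:,2],[5,50,90,95,99]))
for v in (140,160,180):print([W[v,u].round(4).tolist() for u in(280,400,440)])
```

```text
[0.59765308 0.0641389  0.06827385] [-2.4851142  -3.02254568  6.63539302] [-0.74214075  0.84224799  0.00239696]
1159 [0.10025945 0.1149116  0.1165951  0.11687343 0.11749117]
[[0.5797, 0.1292, 0.0802], [0.6574, 0.118, 0.082], [0.6835, 0.1142, 0.0815]]
[[0.5775, 0.1163, 0.0811], [0.6567, 0.1049, 0.0812], [0.683, 0.1011, 0.0814]]
[[0.5753, 0.1031, 0.0818], [0.6556, 0.0914, 0.0813], [0.6827, 0.0874, 0.0808]]
```

The stud is pressed about 12 mm (wing top at 117 mm) and the cover is flat. I'll turn it clockwise.

jog_arm(rows=[0, 0, 0, 0, 0, -4, 1, 0, 0, 0, 0, 0, -6, 1, 0, 0, 0, 0, 0, -6, 1, 0, 0, 0, 0, 0, -6, 1, 0, 0, 0, 0, 0, -6, 1])

```text
time_s: 8.88
ee_pos: [0.5973, 0.0643, 0.0682]
eef_rot: [-0.789, 1.57, -2.997]
force: [-5.2, -2.1, 6.6]
grip_width: 0.0135
```

jog_arm(rows=[0, 0, 0, 0, 0, -6, 1, 0, 0, 0, 0, 0, -6, 1, 0, 0, 0, 0, 0, -6, 1, 0, 0, 0, 0, 0, -6, 1, 0, 0, 0, 0, 0, -6, 1, 0, 0, 0, 0, 0, -6, 1, 0, 0, 0, 0, 0, -6, 1])

```text
time_s: 9.47
ee_pos: [0.5971, 0.0647, 0.0681]
eef_rot: [-0.543, 1.569, 2.799]
force: [-5.6, -0.2, 6.5]
grip_width: 0.0138
```

jog_arm(rows=[0, 0, 0, 0, 0, -5, 1, 0, 0, 0, 0, 0, -5, 1, 0, 0, 0, 0, 0, -3, 1, 0, 0, 0, 0, 0, 0, 1])

```text
time_s: 9.8
ee_pos: [0.5971, 0.0649, 0.0681]
eef_rot: [-0.444, 1.569, 2.673]
force: [-7.0, 1.6, 6.3]
grip_width: 0.0137
```

Run:
```python
from h import *
from scipy.spatial.transform import Rotation as R
o=ctrl.get_obs();M=R.from_euler('xyz',o['eef_rot']).as_matrix();print(o['ee_pos'],o['force'],o['moment'],o['qpos'],"jaw",np.degrees(np.arctan2(M[1,1],M[0,1])))
p,d=ctrl.camera("wrist");cv2.imwrite("pics/w9.png",p[:,:,::-1])
```

```text
[0.59709661 0.06491215 0.06811334] [-7.04955988  1.60027271  6.27144981] [ 0.26966734  1.36201978 -0.0031805 ] [4.69145488e-02 5.25273593e-01 1.48668983e+00 9.02493519e-04
 1.13106989e+00 1.64231126e+00] jaw -91.43157446174575
```

View pics/w9.png

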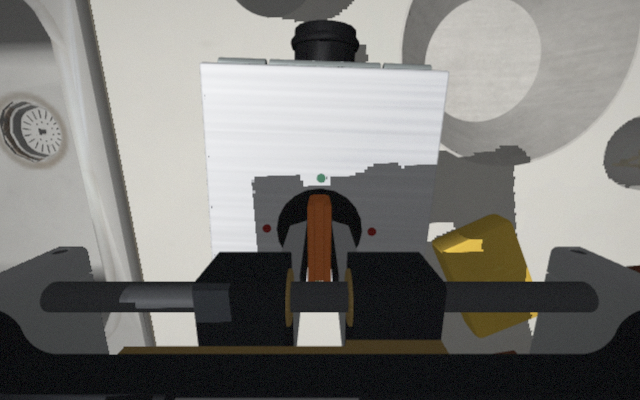

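The wing now points at the green dots ((320,178) in view), a turn of about 88°. I'll ease up and release.

jog_arm(rows=[0, 0, 0.003, 0, 0, 0, 1, 0, 0, 0.003, 0, 0, 0, 1, 0, 0, 0, 0, 0, 0, 0.9, 0, 0, 0, 0, 0, 0, 0.5, 0, 0, 0, 0, 0, 0, 0, 0, 0, 0, 0, 0, 0, 0, 0, 0, 0, 0, 0, 0, 0, 0, 0, 0, 0, 0, 0, 0])

```text
time_s: 10.52
ee_pos: [0.5976, 0.0644, 0.0738]
eef_rot: [-0.079, 1.57, 3.042]
force: [-0.5, 0.2, -0.5]
grip_width: 0.0435
```

jog_arm(rows=[0, 0, 0, 0, 0, 0, 0, 0, 0, 0, 0, 0, 0, 0, 0, 0, 0, 0, 0, 0, 0])

```text
time_s: 10.77
ee_pos: [0.5977, 0.0644, 0.074]
eef_rot: [-0.131, 1.571, 2.99]
force: [-0.3, 1.2, 0.7]
grip_width: 0.0637
```

Free of the wing. I'll rise straight up and back away.

jog_arm(rows=[0, 0, 0.01, 0, 0, 0, 0, 0, 0, 0.02, 0, 0, 0, 0, 0, 0, 0.025, 0, 0, 0, 0, 0, 0, 0.025, 0, 0, 0, 0, -0.03, 0, 0.02, 0, 0, 0, 0, -0.04, 0, 0.01, 0, 0, 0, 0, -0.03, 0, 0, 0, 0, 0, 0, 0, 0, 0, 0, 0, 0, 0])

```text
time_s: 11.43
ee_pos: [0.4943, 0.0645, 0.1857]
eef_rot: [-2.993, 1.57, 0.128]
force: [-0.4, 0.3, 0.4]
grip_width: 0.0938
```

Run:
```python
from h import *
from scipy.spatial.transform import Rotation as R
o=ctrl.get_obs();print(o['ee_pos'],o['force'],o['time_s'])
m=ctrl.camera_model("wrist");p,d=ctrl.camera("wrist");W=pts(d,m);p=p[:,:,::-1].copy();cv2.imwrite("pics/w10.png",p)
hsv=cv2.cvtColor(p,cv2.COLOR_BGR2HSV)
k=(cv2.inRange(hsv,(3,140,60),(18,255,255))>0)&(abs(W[...,0]-.6)<.05)&(abs(W[...,1]-.065)<.05)&(W[...,2]>.085)
print(k.sum(),"wing z",np.percentile(W[k][:,2],[5,50,90,95,99]),"x",np.percentile(W[k][:,0],[1,99]),"y",np.percentile(W[k][:,1],[1,99]))
t=k&(W[...,2]>np.percentile(W[k][:,2],95)-.005)
Q=W[t][:,:2];Q=Q-Q.mean(0);v=np.linalg.svd(Q)[2][0];print("wing angle",np.degrees(np.arctan2(v[1],v[0])))
c=(abs(W[...,2]-.085)<.02)&(W[...,0]>.56)&(W[...,0]<.69)&((abs(W[...,1]-.063)>.04)&(abs(W[...,1]-.063)<.065))
A=np.c_[W[c][:,:2],np.ones(c.sum())];print("cover fit",np.linalg.lstsq(A,W[c][:,2],rcond=None)[0],np.median(W[c][:,2]))
a=[]
for n in("top","scene"):
    q,_=ctrl.camera(n);cv2.imwrite(f"pics/{n}9.png",q[:,:,::-1])
```

```text
[0.49427526 0.06454041 0.1857193 ] [-0.37208088  0.31182406  0.4436077 ] 11.4333
975 wing z [0.11237142 0.12252443 0.12387502 0.12413096 0.12484261] x [0.56998202 0.62197733] y [0.05690876 0.07131666]
wing angle 179.33840748764328
cover fit [0.00102724 0.00033021 0.08070882] 0.08138083704340934
```

View pics/w10.png

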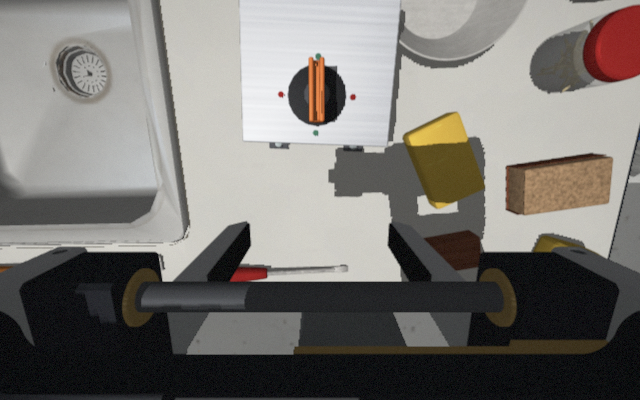

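View pics/scene9.png

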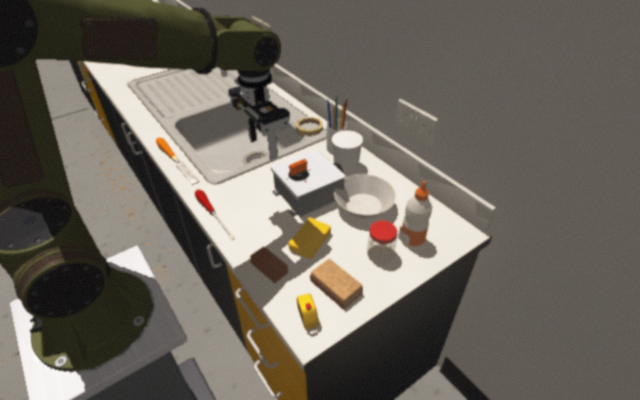

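The wing top is at 124 mm, which is 5 mm down and so in its catch. It lies along the green dots at (318,57) and (316,133) in the wrist view. The cover is flat at 82 mm, and the surrounding items are where they were in the first picture. Handing in.

```bash
python3 -c "
from station import ctrl
print(ctrl.hand_in())"
```

```text
the job is handed in; nothing more can be done
None
```

The cover is shut and locked, and I handed the job in at about 11.6 s of the 45 s allowed. I pushed the cover down with the closed fingertips. Then I gripped the orange wing, pressed it about 12 mm, turned it about 83° clockwise to roughly 88°, eased up and let go.

**Last checks:**
- **Cover:** it lies flat, with its upper face measured at about 81.4 mm (82 mm expected).
- **Stud:** the wing's top is at 124 mm, about 5 mm down, which is its locked height. It points front to rear, along the green dots.
- **Robot:** the gripper is open and clear of everything, and the wrist force reads about zero.
- **Surroundings:** by eye in the scene camera, the tools and materials are where they started.

**Disagreements:**
- **Fingertip height:** both cameras and the contact with the shut cover put the fingertips 20–24 mm above the reported TCP. I did not find out why, and used the measured tip height instead.
- **Push force:** the last push on the cover briefly reached about 28 N upward at the fingertips. That is above the 2 to 6 N needed to close it but below the limits.

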